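Turn the hammer-head blank in the marking jig and hold the gauge arm at its mark

TASK

In the marking jig on the forge bench, take the hammer-head blank, give it a quarter turn so that its two broad faces with the eye show at the open sides of the vise, stand it back upright on the plate between the jaws, midway across them, and push the slide jaw up so that it is held snugly. Then squeeze the lock button of the gauge arm in its handle, draw the spring-loaded arm out until its pointer lines up with the mark clip on the scale, and finish while still holding it there. Leave the other things on the bench alone.

Things in the scene. Friction and masses are not known exactly. Their poses are not given: they have to be found in the camera images.
- jig: Marking jig fixed on the bench: dark steel plate 180 x 420 x 12 mm with a small vise (+y half) and a telescoping gauge (-y half). Origin: centre of the plate's underside, on the bench; x across the plate, y along it, z up; 'jig' coordinates below are mm in this frame. Fixed jaw: steel block 44 wide (x -22 to 22), face at y 20 looking to +y, top z 34. The vise is open on its -x and +x sides
- slide_jaw (a joint): The slide jaw of the vise, on the +y side, a steel block 44 wide, top at z = 34. The value is the gap between the two jaw faces (m): it grows as the jaw opens towards jig +y, 0 to 0.09. Stays where it is left; about 2.5 N moves it
- jaw_post (a point): Middle of the square upright post (14 x 14 mm, top at jig z 76, free down to z 24) by which the slide jaw is pushed or pinched; 55 mm above the bench, on the jig's y axis, 40 mm beyond the slide jaw's face, moves with the jaw
- blank: Hammer-head blank: loose bare steel block 30 x 46 x 75 mm, about 0.75 kg, upright on the plate (z 12) between the jaws. Origin: centre of its underside. Its x is normal to the broad faces (46 wide, dark oval eye), y along the 46 mm. At first y lies roughly along jig x, broad faces to the jaws; wanted: its x along jig x (either way), at jig x 0, narrow sides to the jaws
- gauge_arm (a joint): Telescoping arm: 10 mm steel rod (jig x 36, z 28) out of a grey square tube (26 x 26, y -185 to -20, top z 40), ending in an upright with a scriber point. Value: extension in m towards jig +y, 0 home to 0.115. A spring pulls it home (3 N at home, 6.5 N fully out). Locked at home until the lock button is in; let go, it springs home
- handle_grip (a point): Where to pinch: centre of the black upright handle on the arm, at button height, z 74. Handle 30 x 30 mm, z 42 to 100, lock button in its +x face; axes parallel to the jig's. At home at jig x 36, y -150; moves with the arm. Pinch it from above across jig x, one finger on the button, one on the opposite face, and pull along jig +y
- lock_button (a joint): Lock button: steel pad 12 mm wide (jig y), 24 mm high in the handle's +x face, centred at z 74. Value: how far it is in (m): 0 out (6 mm proud), 0.006 flush; lock free beyond 0.004; 3 N to start, 7 N fully in. The handle is 36 mm thick with the button out, 30 mm with it flush. While the arm is out the lock keeps the button in
- button_face (a point): Centre of the outer face of the lock button
- pointer (a point): Tip of the small black pointer, 2 mm wide, on the arm's foot 30 mm ahead (+y) of the handle's centre, at jig x 62, z 42.5; at home y -120. It moves over the scale plate (aluminium, top z 40, x 48 to 72, ticks every 5 mm) beside the tube
- mark_clip: Small steel clip, 14 mm long, fixed on the outer (+x) edge of the scale plate; its V point looks towards the pointer's path. Origin: at the V point's middle, jig x = 72, z = 42 mm, axes parallel to the jig's. The pointer is at the mark when both have the same jig y; it lies 40 to 85 mm beyond the pointer's home
- hammer: A forging hammer, 280 mm long, lying on the bench: leave alone
- cup: A white cup, 80 mm wide and 100 mm high, standing on the bench: leave alone
- wire_brush: A brush 200 mm long, lying on the bench: leave alone
- offcut: An offcut of square bar, 140 x 20 x 20 mm, lying on the bench: leave alone
Things that resemble listed ones, but are neither listed nor needed, are in the scene too. What is meant by the blank is not red, and is the smaller of those in its own colour.

How it is judged:
On the way, in this order (a step that is already met when the one before it is completed fails the run):
1. the blank stands upright on the plate between the jaws, turned so that its broad faces show at the open sides (angle between the x axis of blank and the x axis of jig, either way round below 0.2 rad and angle between blank's own z axis and vertical below 0.06 rad and z of blank in the frame of jig below 0.015 m and y of blank in the frame of jig between 0.038 and 0.08 m and x of blank in the frame of jig between -0.01 and 0.01 m and contact force between the fingers and blank below 0.1 N), for 0.2 s.
2. the slide jaw is pushed up to the blank (value of joint slide_jaw below 0.049 m and angle between the x axis of blank and the x axis of jig, either way round below 0.08 rad), for 0.2 s.
3. the lock button is squeezed in the handle and the arm leaves home (value of joint lock_button above 0.0035 m and value of joint gauge_arm above 0.008 m and contact force between the fingers and gauge_arm above 2 N), for 0.1 s.
At the end, for the whole second after the job is handed in: Fingers hold the handle, lock button in, arm still, pointer within 3 mm of the mark clip. Blank untouched, upright on the plate, broad faces at the open sides within 0.08 rad, within 10 mm of midway across the jaws, jaws closed on its 46 mm width (gap under 49 mm) (all of step 2 and y of pointer in the frame of mark_clip between -0.003 and 0.003 m and velocity of joint gauge_arm between -0.01 and 0.01 m/s and contact force between the fingers and gauge_arm above 2 N and value of joint lock_button above 0.0035 m and contact force between blank and gauge_arm below 0.5 N and value of joint slide_jaw above 0.043 m and angle between blank's own z axis and vertical below 0.06 rad and z of blank in the frame of jig below 0.015 m and y of blank in the frame of jig between 0.039 and 0.048 m and x of blank in the frame of jig between -0.01 and 0.01 m and contact force between the fingers and blank below 0.1 N and linear speed of blank below 0.02 m/s); the arm keeps its last pose, push and grip.
It fails at once if the blank is tipped over (angle between blank's own z axis and vertical above 0.6 rad).
It fails at once if the hammer is disturbed (distance of hammer from where it was at the start of the episode above 0.03 m).
It fails at once if the cup is disturbed (distance of cup from where it was at the start of the episode above 0.03 m).
It fails at once if the brush is disturbed (distance of wire_brush from where it was at the start of the episode above 0.03 m).
It fails at once if the offcut is disturbed (distance of offcut from where it was at the start of the episode above 0.03 m).
It also fails if it takes over 54 s, if anything falls off the work surface, if the arm or the gripper's body presses on something with over 40 N, if the wrist force passes 120 N, or if a joint passes its speed limit or range.

ROBOT

A 6-joint arm with a two-finger parallel gripper is mounted at the origin on the work surface. World frame = base frame: x ahead of the robot, y to its left, z up, the work surface at z = 0. Lengths are in m, angles in rad, forces in N, time in s.
With the tool pointing down it reaches from about 0.35 to 0.85 m from the base axis. Payload 8.1 kg.
Tool frame: the origin (TCP) lies at the very end of the fingers, on their centre line; the grasp point (between the pads) lies 19 mm behind it; z points along the fingers, y is the direction in which the jaws open and shut (so a half turn about z gives the same grasp; the last joint's range is limited). The gripper opens to 93 mm and grips with 3 to 60 N. Pads are 15 mm wide; open, the fingers measure 128 mm over their backs; the gripper's body (75 mm by 188 mm) begins 65 mm behind the grasp point.
Start: joints at [1.234, 0.13, 1.488, -0, 1.523, -0.085], TCP at [0.149, 0.581, 0.219] pointing down, gripper open.
Joint ranges: [-2.96, 2.96], [-0.89, 2.26], [0.02, 2.5], [-1.34, 4.48], [0, 2.73], [-2.66, 2.66]. Speed limits (rad/s): [2.39, 2.39, 2.79, 3.14, 3.14, 3.14].

INTERFACE

Orientations are given as a unit quaternion [x, y, z, w].
In Python, from rig import r gives the robot as it stands.
- The arm moves only by the tool carry_out, never from a script. Its argument "plan" is a list that holds one entry, the list of rows, each a list of 5 numbers: the finger opening in m, from 0 to 0.093, then the shift along the tool's x, y, z in m, then the turn about the tool's z in rad. In form: [[[grip, tx, ty, tz, turn], ...]]. A call has 1 to 12 rows; each row is the pose to reach, as a shift and turn from the pose commanded when the call began, along the tool's axes at that moment; what a row does not reach only later rows make up. A row lasts 1/8 s, in which the tool goes at most 62.5 mm and 10.7 degrees, less where a joint would pass 70% of its speed; a pose out of reach is approached as far as the arm can. A call with a gripper value outside its range is refused whole. The fingers move at their own pace and stop on an object; "force" is the grip in N (left out, the last holds). Time passes only in rows, so rows that repeat a pose let the fingers close. It gives the time, the measured TCP pose, the force and the opening at its end, in the units of the state.
- r.state(): the state, without advancing time (a new reading comes with each control period).
- r.read_camera(name): name is "side" or "top" or "wrist"; returns a dict with "img" (400x640x3 uint8, red, green, blue), "fov_y" (degrees; the focal length in pixels is half the picture's height over the tangent of half this angle, whatever the lens; pixels are square), "cx", "cy" (the principal point, pixels), "pose" (4x4, takes a point from camera to world coordinates). Camera axes: x right, y up, looking along -z (the intrinsics and any distortion apply to the point x, -y, -z); pixel columns grow to the right and rows downward; lengths in m; the calibration is good to about 2 mm. A picture is of the moment at which its call begins. There is no depth.
- r.job_done(): hands the job in, once; it reports no verdict.
Trained networks look in the newest picture that a camera, given by its name, has taken for a name from the list of things; names that differ only in an ending like _2 or _b are one class to them, and where a whole thing is asked for, a point or a joint stands for the part that bears it (a point fixed in the world has none). Each returns a list of dicts, best first, with "score" (0 to 1); they miss things now and then, are a little off and sometimes report something else, mostly with a low value. They report only what shows in the picture. A call takes as long as a camera call. They do not tell look-alikes from the thing itself.
- r.regions_of(name, camera): "mask" (400x640 bool, what is visible of it) and "point" ([column, row] in pixels, amid what is visible of it).
The state is a dict: "time": time; "q": joint angles; "qd": joint speeds; "tau": joint torques, N m; "position": TCP position; "tcp_rot": TCP orientation; "force": force on the tool from outside, world axes, zero at the start; "moment": the same for the moment, N m; "gripper_width": finger opening in m.
Only numpy, scipy, OpenCV 4.12 (cv2) and the standard library are available. Lean on these libraries where they do the work, as an engineer would, in place of code of your own. Each camera call takes 0.05 s, during which the arm holds its last target. There are 200 camera calls.

## Working session

There is one attempt and no reset: what is moved stays moved. The work goes in short steps, Python scripts to look and compute and a tool call to move; the robot and the scene stay as the last step left them, time stands still between calls to the robot, and variables do not carry over. Pictures are saved under pics/ and viewed, about 8 in all and at most 12, crops included, and the job is handed in when it is done.

Besides the shell and the picture viewer there is one more tool, called after ">>>" as name(argument=value, ...) on one line, values as JSON. carry_out: Moves the arm, as the interface text tells. Its arguments: {"type":"object","properties":{"plan":{"type":"array"},"force":{"type":"number"}},"required":["plan"]}

```bash
mkdir -p pics; ls
python3 - <<'E'
from rig import r
import cv2, numpy as np
s=r.state(); print({k:np.round(v,3) for k,v in s.items()})
ims=[]
for c in ["top","side"]:
    d=r.read_camera(c); ims.append(d["img"][:,:,::-1]); print(c,d["fov_y"],d["cx"],d["cy"],np.round(d["pose"],3).tolist(),[k for k in d])
    for n in ["jig","blank","jaw_post","handle_grip","mark_clip","pointer"]:
        print(n,[(round(x["score"],2),np.round(x["point"],1).tolist(),int(x["mask"].sum())) for x in r.regions_of(n,c)])
    cv2.imwrite(f"pics/{c}1.png",ims[-1])
E
```

```text
pics
{'time': np.float64(0.0), 'q': array([ 1.234,  0.131,  1.489, -0.   ,  1.523, -0.085]), 'qd': array([ 0.001, -0.001, -0.   ,  0.001, -0.   , -0.001]), 'tau': array([-2.0000e-03, -5.5984e+01, -4.9176e+01,  7.6000e-02,  3.5000e-02,
       -0.0000e+00]), 'position': array([0.149, 0.581, 0.218]), 'tcp_rot': array([ 0.126,  0.992, -0.001, -0.   ]), 'force': array([ 0.569, -0.542, -0.014]), 'moment': array([-0.004, -0.034,  0.033]), 'gripper_width': np.float64(0.093)}
top 54.67836235406728 318.84668200388336 197.80478507725311 [[0.029, 0.995, -0.097, 0.41], [-1.0, 0.028, -0.013, -0.023], [-0.01, 0.097, 0.995, 1.168], [0.0, 0.0, 0.0, 1.0]] ['img', 'fov_y', 'cx', 'cy', 'pose']
jig [(0.6, [287.5, 203.0], 7977)]
blank [(0.65, [178.3, 229.1], 551), (0.63, [267.1, 194.3], 205), (0.49, [240.5, 279.3], 291)]
jaw_post [(0.77, [249.4, 187.9], 172), (0.16, [269.2, 194.4], 258)]
handle_grip []
mark_clip []
pointer [(0.56, [335.9, 203.7], 188)]
side 49.36718074322245 322.6203021528974 192.97618671877197 [[0.713, 0.381, -0.588, -0.22], [-0.701, 0.403, -0.589, -0.754], [0.012, 0.832, 0.555, 0.789], [0.0, 0.0, 0.0, 1.0]] ['img', 'fov_y', 'cx', 'cy', 'pose']
jig [(0.58, [301.3, 211.9], 4553)]
blank [(0.84, [288.3, 184.7], 354), (0.67, [212.6, 211.7], 330), (0.57, [215.8, 164.3], 482)]
jaw_post [(0.54, [277.4, 176.6], 110), (0.39, [328.3, 208.4], 303)]
handle_grip [(0.87, [328.8, 209.4], 302)]
mark_clip [(0.3, [248.5, 142.7], 589)]
pointer [(0.7, [326.6, 210.4], 240)]
```

Run:
```python
import cv2, numpy as np
a=cv2.imread("pics/top1.png");b=cv2.imread("pics/side1.png")
a=cv2.resize(a[130:290,150:450],(800,427),interpolation=2);
cv2.imwrite("pics/topc.png",a)
b=cv2.resize(b[110:290,180:450],(800,533),interpolation=2);cv2.imwrite("pics/sidec.png",b)
```

```text
(no output)
```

View pics/topc.png

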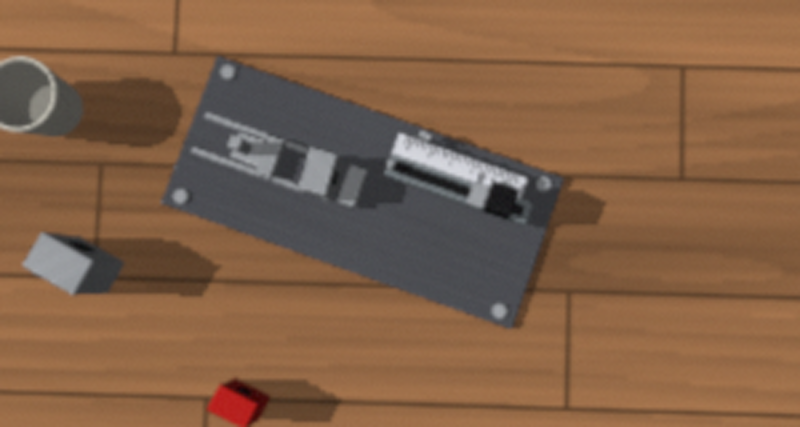

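View pics/sidec.png

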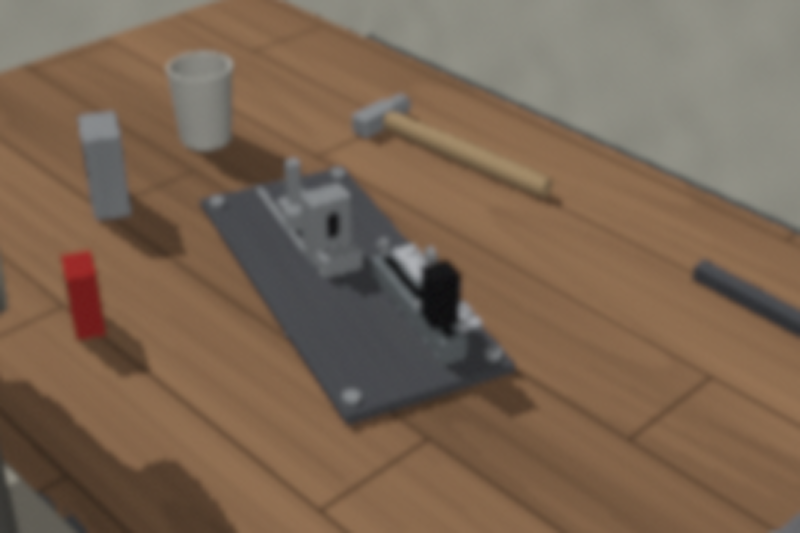

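Top crop: the jig is at corners (218,57), (568,178), (515,327), (163,203), with the blank in the vise at (318,170), the post at (240,145) and the handle at (503,198). The grey look-alike is at (70,262), the red one at (238,402) and the cup at (30,95). The side view agrees.

```bash
cat > h.py <<'E'
import numpy as np, cv2
from rig import r
from scipy.spatial.transform import Rotation as R
def ray(d,p):
    f=200/np.tan(np.radians(d["fov_y"]/2)); T=np.array(d["pose"])
    v=T[:3,:3]@np.array([(p[0]-d["cx"])/f,-(p[1]-d["cy"])/f,-1]); return T[:3,3],v
def onz(d,p,z):
    o,v=ray(d,p); return o+v*(z-o[2])/v[2]
def proj(d,P):
    f=200/np.tan(np.radians(d["fov_y"]/2)); T=np.array(d["pose"])
    c=T[:3,:3].T@(np.asarray(P)-T[:3,3]); return np.array([d["cx"]-f*c[0]/c[2],d["cy"]+f*c[1]/c[2]])
def jw(J,p):  # jig mm -> world, J=(x,y,yaw)
    c,s=np.cos(J[2]),np.sin(J[2]); p=np.asarray(p)/1000
    return np.array([J[0]+c*p[0]-s*p[1],J[1]+s*p[0]+c*p[1],p[2]])
def move(target_xy,yaw_y,z):
    """shift/turn in tool axes to TCP target; yaw_y = world angle wanted for tool y (mod pi)"""
    s=r.state(); M=R.from_quat(s["tcp_rot"]).as_matrix()
    t=M.T@(np.array([*target_xy,z])-s["position"])
    cur=np.arctan2(M[1,1],M[0,1]); dy=(yaw_y-cur+np.pi/2)%np.pi-np.pi/2
    # tool z is down: positive turn about tool z = negative world yaw
    return np.round(t,4), round(-dy,4), np.round(s["q"],3)
E
python3 - <<'E'
from h import *
d=r.read_camera("top")
C=np.array([[218,57],[568,178],[515,327],[163,203]])*0.375+[150,130]
C-=0.3
W=np.array([onz(d,c,.012)[:2] for c in C])  # (+x,+y),(+x,-y),(-x,-y),(-x,+y)
print(W, np.linalg.norm(W-np.roll(W,-1,0),axis=1))
c=W.mean(0); v=(W[0]+W[3]-W[1]-W[2]); yaw=np.arctan2(-v[0],v[1]); J=[*c,yaw]; print("J",np.round(J,4))
for n,p,q in [("post",(242,147),76),("blank",(320,170),87),("handle",(503,198),100)]:
    w=onz(d,np.array(p)*.375+[150,130]-.3,q/1000); 
    cc,s=np.cos(yaw),np.sin(yaw); e=w[:2]-c; print(n,w,"jig",cc*e[0]+s*e[1],-s*e[0]+cc*e[1])
for p in [(0,90,87)]:
    print(move(jw(J,p)[:2],yaw,.30))
E
```

```text
[[ 0.65736938  0.2629033 ]
 [ 0.52988049 -0.13861439]
 [ 0.36207049 -0.08296553]
 [ 0.48864161  0.31639883]] [0.42127173 0.17679647 0.41894169 0.17700517]
J [ 0.5095  0.0894 -0.3072]
post [0.54665658 0.21636143 0.076     ] jig -0.0029544975166508405 0.1322272128962498
blank [0.52315835 0.13031604 0.087     ] jig 0.0006652727308428495 0.043104420553976376
handle [ 0.49797827 -0.06281696  0.1       ] jig 0.03506261091784013 -0.14860164300919124
(array([-0.4761, -0.2966, -0.0813]), np.float64(-1.5154), array([ 1.234,  0.13 ,  1.488, -0.   ,  1.523, -0.085]))
```

Run:
```python
from h import *
J=[.5095,.0894,-.3072]
print(jw(J,(0,43,87)), move(jw(J,(0,43,87))[:2],J[2]+np.pi/2,.22))
```

```text
[0.52250281 0.13038691 0.087     ] (array([-0.4736, -0.3436, -0.0013]), np.float64(0.0554), array([ 1.234,  0.13 ,  1.488, -0.   ,  1.523, -0.085]))
```

>>> carry_out(plan=[[[0.093,-0.05,-0.036,0,0.055],[0.093,-0.1,-0.072,0,0.055],[0.093,-0.15,-0.108,0,0.055],[0.093,-0.2,-0.145,0,0.055],[0.093,-0.25,-0.181,0,0.055],[0.093,-0.3,-0.217,0,0.055],[0.093,-0.35,-0.254,0,0.055],[0.093,-0.4,-0.29,0,0.055],[0.093,-0.45,-0.326,0,0.055],[0.093,-0.474,-0.344,0,0.055],[0.093,-0.474,-0.344,0,0.055],[0.093,-0.474,-0.344,0,0.055]]])

```text
time: 2.25
position: [0.5224, 0.1303, 0.2185]
tcp_rot: [0.153, 0.988, 0.0, -0.0]
force: [0.1, 0.2, 0.4]
gripper_width: 0.0929
```

Run:
```python
from h import *
J=[.5095,.0894,-.3072]
s=r.state(); print(s["position"],s["q"],s["time"])
d=r.read_camera("wrist"); print(np.round(d["pose"],3).tolist(),d["fov_y"],d["cx"],d["cy"])
a=d["img"][:,:,::-1].copy()
for n in ["blank","jaw_post","mark_clip","pointer","handle_grip"]:
    print(n,[(round(x["score"],2),np.round(x["point"],1).tolist(),int(x["mask"].sum())) for x in r.regions_of(n,"wrist")])
cv2.imwrite("pics/w1.png",a)
for n,p in dict(blanktop=(0,43,87),post=(0,132,76),fixedL=(-22,20,34),fixedR=(22,20,34)).items(): print(n,proj(d,jw(J,p)))
```

```text
[0.52242747 0.13029434 0.21854668] [ 1.48878930e-01 -3.58103629e-02  1.65984291e+00  4.28693774e-04
  1.51795361e+00 -1.11502834e+00] 2.25
[[0.302, -0.92, -0.249, 0.453], [0.953, 0.291, 0.079, 0.152], [-0.0, -0.262, 0.965, 0.384], [0.0, 0.0, 0.0, 1.0]] 61.527365578811136 313.1393132796534 196.309515117212
blank [(0.73, [552.4, 6.0], 1869), (0.63, [317.3, 182.9], 1912), (0.53, [273.4, 162.7], 56067)]
jaw_post []
mark_clip [(0.66, [392.0, 176.5], 1786), (0.62, [235.5, 247.5], 135)]
pointer [(0.7, [127.1, 222.0], 2809)]
handle_grip [(0.72, [124.4, 219.0], 2768)]
blanktop [313.8780062  187.85194701]
post [408.32294812 185.17104145]
fixedL [291.83051988 155.34930386]
fixedR [292.47065875 195.968731  ]
```

View pics/w1.png

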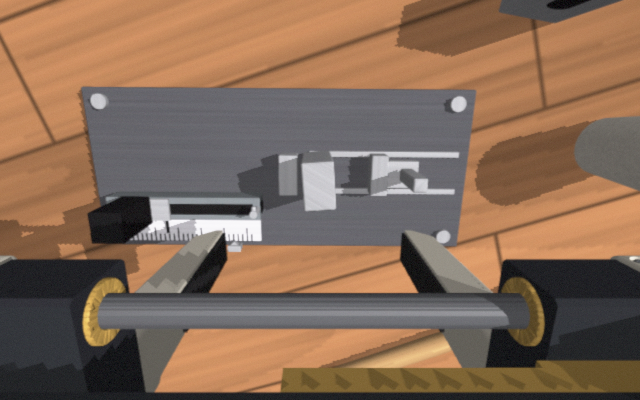

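The wrist view shows the vise with the blank's top at about (302,153)–(336,210), the jaws at (287,175) and (378,173), the post at (418,185), the scale and handle at lower left, and the clip at (235,247).

Run:
```python
from h import *
J=[.5095,.0894,-.3072]
d=r.read_camera("wrist")
def toj(w):
    c,s=np.cos(J[2]),np.sin(J[2]); e=w[:2]-np.array(J[:2]); return np.round(1000*np.array([c*e[0]+s*e[1],-s*e[0]+c*e[1]]),1)
for n,p,z in [("cor-+",(475,90),12),("cor--",(83,88),12),("cor++",(457,246),12),("cor+-",(92,243),12),("jawL",(297,155),34),("fixR",(297,194),34),("slide face top",(372,156),34),("slide bot",(371,194),34),("post",(421,184),76),("clip tip?",(235,241),42)]:
    print(n,toj(onz(d,p,z/1000)))
for x in r.regions_of("blank","wrist"):
    if 250<x["point"][0]<400 and x["mask"].sum()<5000:
        m=x["mask"].astype(np.uint8); cs,_=cv2.findContours(m,0,2); c=max(cs,key=cv2.contourArea)[:,0]
        P=np.array([toj(onz(d,p,.087)) for p in c]).astype(np.float32); print(cv2.minAreaRect(P),cv2.boundingRect(c))
im=d["img"][:,:,::-1].copy()
A=cv2.resize(im[135:225,260:430],(800,424),interpolation=2); 
B=cv2.resize(im[190:260,85:275],(800,295),interpolation=2)
cv2.imwrite("pics/w2.png",A); cv2.imwrite("pics/w2b.png",B)
```

```text
cor-+ [-88.5 213.6]
cor-- [ -89.5 -200.8]
cor++ [ 89.7 215. ]
cor+- [  86.9 -221.3]
jawL [-22.2  25.7]
fixR [20.  25.3]
slide face top [-21.4 104.2]
slide bot [ 19.8 105.1]
post [ -1.2 144.2]
clip tip? [ 71.3 -42.9]
((-5.684898376464844, 46.90951919555664), (55.25025939941406, 29.602582931518555), 4.067515850067139) (301, 151, 35, 60)
```

View pics/w2.png

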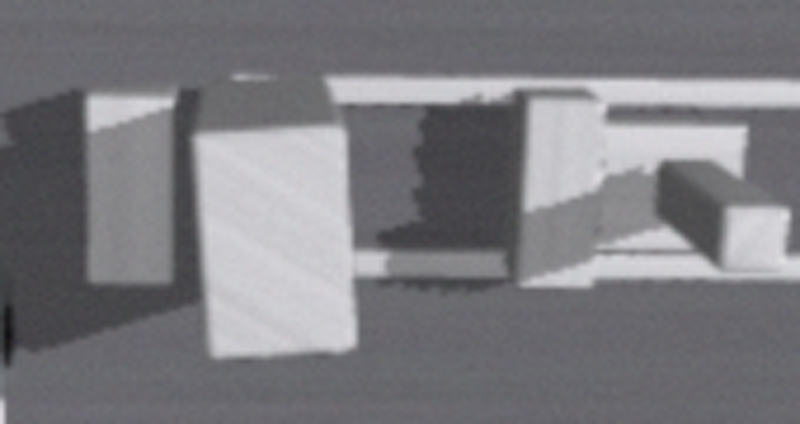

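Run:
```python
from h import *
c,s=np.cos(-.3072),np.sin(-.3072)
J=[.5095+c*-.0008-s*.005,.0894+s*-.0008+c*.005,-.3072]; print("J",np.round(J,4))
d=r.read_camera("wrist")
K=np.array([(195,135),(343,128),(357,347),(212,357)])/4.706+[260,135]
W=np.array([onz(d,p,.087)[:2] for p in K]); print(np.linalg.norm(W-np.roll(W,-1,0),axis=1))
m=W.mean(0); v=W[2]+W[3]-W[0]-W[1]; u=W[1]+W[2]-W[0]-W[3]
a=np.arctan2(u[1],u[0]); b=np.arctan2(v[1],v[0])+np.pi/2; print("centre",m,"normal ang",a,b,"jig",[c*(m-J[:2])[0]+s*(m-J[:2])[1],-s*(m-J[:2])[0]+c*(m-J[:2])[1]])
g=(a+b)/2
print(move(m,g,.15)); print("clip",onz(d,(235,241),.042))
```

```text
J [ 0.5102  0.0944 -0.3072]
[0.02812125 0.04362699 0.02864236 0.04431722]
centre [0.52323455 0.13497355] normal ang 1.3256716645457107 1.338068401149707 jig [np.float64(0.00011052964424480838), np.float64(0.042593186093833904)]
(array([0.0009, 0.0047, 0.0687]), np.float64(-0.0672), array([ 0.149, -0.036,  1.66 , -0.   ,  1.518, -1.116]))
clip [0.56457774 0.02668993 0.042     ]
```

>>> carry_out(plan=[[[0.093,0.001,0.0045,0.04,-0.067],[0.093,0.001,0.0045,0.09,-0.067],[0.093,0.001,0.0045,0.13,-0.067],[0.093,0.001,0.0045,0.16,-0.067],[0.093,0.001,0.0045,0.172,-0.067],[0.093,0.001,0.0045,0.172,-0.067]]])

```text
time: 3.45
position: [0.5229, 0.1344, 0.0464]
tcp_rot: [0.12, 0.993, -0.0, -0.001]
force: [-0.3, 0.4, -0.5]
gripper_width: 0.0932
```

Run:
```python
from h import *
d=r.read_camera("wrist"); cv2.imwrite("pics/w3.png",d["img"][:,:,::-1]); print(r.state()["position"],r.state()["force"])
```

```text
[0.52375878 0.13457096 0.0475003 ] [-0.09020491  0.38978513  0.83371861]
```

View pics/w3.png

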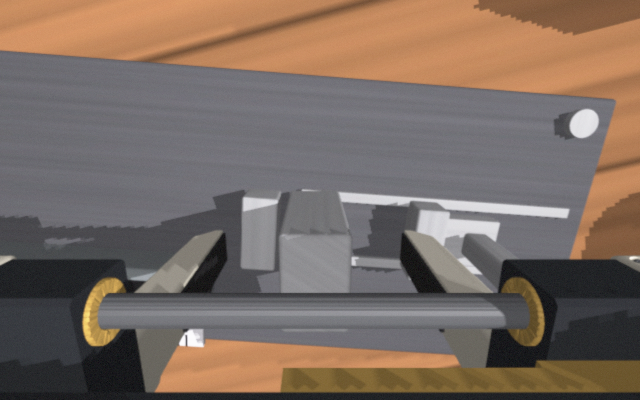

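The blank is centred and square between the fingers (x 280–350, fingers 225/402), so I can grasp.

>>> carry_out(plan=[[[0.02,0,0,0,0],[0.02,0,0,0,0],[0.02,0,0,0,0],[0.02,0,0,0,0],[0.02,0,0,0,0],[0.02,0,0,0,0],[0.02,0,0,-0.01,0],[0.02,0,0,-0.03,0],[0.02,0,0,-0.04,0],[0.02,0,0,-0.04,0]]], force=30)

```text
time: 4.75
position: [0.5236, 0.1345, 0.0871]
tcp_rot: [0.12, 0.993, 0.0, 0.0]
force: [0.6, 0.0, -7.7]
gripper_width: 0.03
```

Run:
```python
from h import *
J=[.5102,.0944,-.3072]
s=r.state(); print(s["position"],s["force"],s["gripper_width"],s["q"])
print(move(jw(J,(0,53,0))[:2],J[2],s["position"][2]))
d=r.read_camera("wrist"); cv2.imwrite("pics/w4.png",d["img"][:,:,::-1])
```

```text
[0.52355664 0.13448737 0.08713836] [ 0.63223221  0.03802531 -7.68154723] 0.03001438596854962 [ 1.56585398e-01  7.30384979e-02  1.79625218e+00 -1.31237859e-05
  1.27130574e+00 -1.17442674e+00]
(array([-0.0001,  0.0108,  0.    ]), np.float64(-1.5034), array([ 0.157,  0.073,  1.796, -0.   ,  1.271, -1.174]))
```

View pics/w4.png

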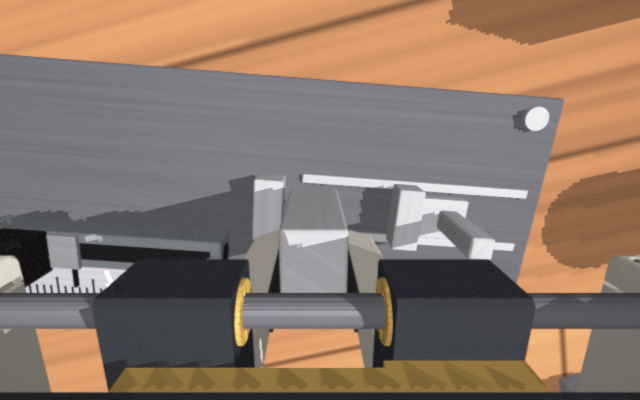

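>>> carry_out(plan=[[[0.02,0,0.011,0,0.18],[0.02,0,0.011,0,0.36],[0.02,0,0.011,0,0.54],[0.02,0,0.011,0,0.72],[0.02,0,0.011,0,0.9],[0.02,0,0.011,0,1.08],[0.02,0,0.011,0,1.26],[0.02,0,0.011,0,1.44],[0.02,0,0.011,0,1.6],[0.02,0,0.011,0,1.638],[0.02,0,0.011,0,1.638],[0.02,0,0.011,0,1.638]]])

```text
time: 6.3
position: [0.5254, 0.145, 0.086]
tcp_rot: [0.807, 0.591, -0.001, -0.0]
force: [-0.5, -0.3, -8.0]
gripper_width: 0.0297
```

Run:
```python
from h import *
J=[.5102,.0944,-.3072]
s=r.state(); print(s["position"],s["force"],s["gripper_width"],s["q"])
print(move(jw(J,(0,53,0))[:2],J[2],.0475))
d=r.read_camera("wrist"); cv2.imwrite("pics/w5.png",d["img"][:,:,::-1])
print([(n,proj(d,jw(J,p)).round(1)) for n,p in dict(fixL=(-22,20,34),fixR=(22,20,34),post=(0,139,76),c1=(-90,210,12),c2=(90,210,12)).items()])
```

```text
[0.52536241 0.14503846 0.08596007] [-0.53025366 -0.26287257 -8.02551082] 0.029721704184737307 [ 1.75293002e-01  8.82640980e-02  1.78244751e+00 -1.56141850e-05
  1.27201574e+00  4.81268502e-01]
(array([0.0002, 0.0009, 0.0385]), np.float64(0.0012), array([ 0.175,  0.088,  1.782, -0.   ,  1.272,  0.481]))
[('fixL', array([283.2, 258.6])), ('fixR', array([345.4, 258.7])), ('post', array([315.2,  75.5])), ('c1', array([170.3, -37.2])), ('c2', array([460. , -36.8]))]
```

View pics/w5.png

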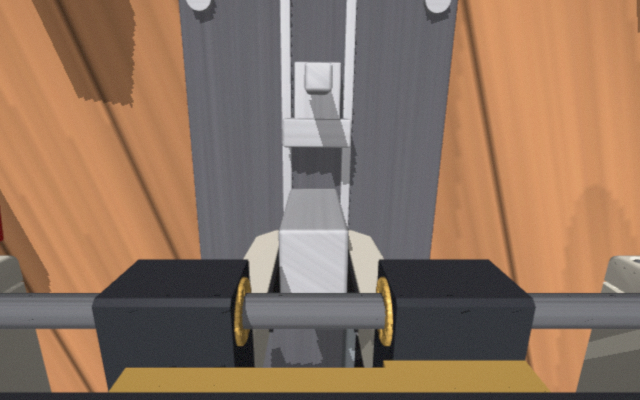

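>>> carry_out(plan=[[[0.02,0,0.002,0.01,0],[0.02,0,0.002,0.02,0],[0.02,0,0.002,0.03,0],[0.02,0,0.002,0.034,0],[0.02,0,0.002,0.036,0],[0.02,0,0.002,0.037,0],[0.02,0,0.002,0.038,0],[0.02,0,0.002,0.038,0]]])

```text
time: 7.35
position: [0.528, 0.1446, 0.0528]
tcp_rot: [0.807, 0.591, -0.0, 0.0]
force: [-20.2, -5.7, 31.3]
gripper_width: 0.0299
```

Run:
```python
from h import *
J=[.5102,.0944,-.3072]
s=r.state(); print(s["position"],s["force"],s["moment"],s["gripper_width"])
d=r.read_camera("side"); a=d["img"][:,:,::-1]
w=r.read_camera("wrist")["img"][:,:,::-1]
print([(n,proj(d,jw(J,p)).round(1)) for n,p in dict(fixL=(-22,20,34),fixR=(22,20,34),post=(0,139,76),c1=(-90,210,12),c2=(90,210,12),c3=(-90,-210,12)).items()])
A=cv2.resize(a[140:220,230:350],(800,533),interpolation=2)
B=cv2.resize(w[60:320,200:440],(492,533),interpolation=2)
cv2.imwrite("pics/s6.png",cv2.resize(np.hstack([A,B]),(800,330),interpolation=3))
```

```text
[0.52798923 0.14462704 0.05275452] [-20.1554053   -5.67795259  31.34200587] [-0.73364639  4.06881027  0.06418591] 0.029940545539279426
[('fixL', array([286.7, 194. ])), ('fixR', array([299.6, 190.6])), ('post', array([278.2, 163.6])), ('c1', array([246.6, 176.3])), ('c2', array([295.1, 164.8])), ('c3', array([297. , 249.8]))]
```

View pics/s6.png

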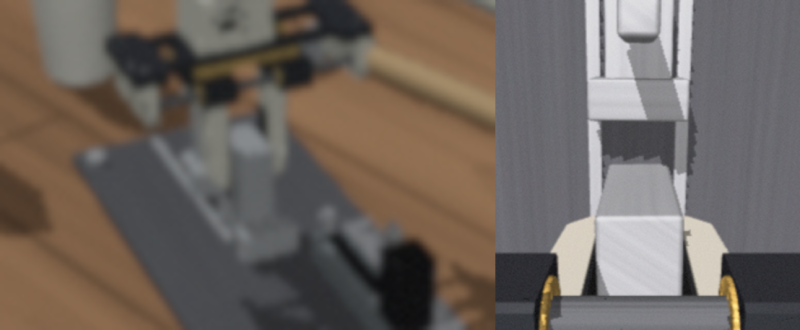

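Run:
```python
from h import *
J=[.5102,.0944,-.3072]
def toj(w):
    c,s=np.cos(J[2]),np.sin(J[2]); e=w[:2]-np.array(J[:2]); return np.round(1000*np.array([c*e[0]+s*e[1],-s*e[0]+c*e[1]]),1)
d=r.read_camera("wrist"); im=d["img"]
P=lambda X,Y:((X-495.4)/1.269+200,Y/1.269+60)
for n,X,Y,z in [("railL out",589,150,14),("railL in",602,150,14),("railR in",677,150,14),("railR out",690,150,14),("jawtop faceL",589,120,34),("jawtop faceR",690,120,34),("blank top L",597,215,92.5),("blank R",683,215,92.5),("blank base L?",612,165,18),("base R",668,165,18)]:
    print(n,toj(onz(d,P(X,Y),z/1000)))
row=im[178,265:365].mean(1).astype(int); print(row.tolist())
s=r.state(); c,q=np.cos(J[2]),np.sin(J[2]); print("tcp jig",toj(s["position"]))
```

```text
railL out [-22.7  81.4]
railL in [-16.3  81.4]
railR in [20.4 81.4]
railR out [26.8 81.4]
jawtop faceL [-19.9  99. ]
jawtop faceR [23.9 99.1]
blank top L [-11.4  77.5]
blank R [15.7 77.5]
blank base L? [-11.3  74.8]
base R [15.9 74.9]
[109, 104, 109, 106, 108, 105, 108, 110, 154, 200, 207, 207, 207, 206, 204, 206, 204, 190, 144, 82, 72, 71, 65, 70, 73, 69, 72, 74, 76, 77, 72, 75, 72, 72, 72, 71, 70, 70, 68, 70, 69, 71, 72, 70, 72, 67, 71, 71, 73, 72, 69, 72, 71, 72, 71, 69, 71, 69, 75, 73, 73, 73, 72, 72, 71, 73, 71, 75, 74, 69, 71, 68, 66, 70, 69, 82, 114, 139, 142, 141, 137, 137, 135, 139, 135, 126, 98, 78, 72, 73, 72, 83, 100, 107, 109, 109, 106, 112, 109, 109]
tcp jig [ 1.8 53.2]
```

>>> carry_out(plan=[[[0.02,0,0,-0.004,0],[0.02,0,0,-0.004,0],[0.02,0,0,-0.004,0]]])

```text
time: 7.88
position: [0.5281, 0.1446, 0.0528]
tcp_rot: [0.807, 0.591, 0.0, 0.0]
force: [-0.5, -0.7, -1.0]
gripper_width: 0.0299
```

Run:
```python
from h import *
s=r.state(); print(s["position"],s["force"],s["moment"],s["tcp_rot"])
```

```text
[0.5281188  0.14459342 0.05281278] [-0.53212996 -0.70877205 -1.02011029] [-0.07179293  0.16696064  0.06142618] [8.06897485e-01 5.90691410e-01 2.97637708e-04 1.32324645e-04]
```

>>> carry_out(plan=[[[0.02,0,0,-0.004,0],[0.02,0,0,-0.004,0],[0.02,0,0,-0.004,0]]])

```text
time: 8.25
position: [0.5274, 0.1445, 0.0562]
tcp_rot: [0.807, 0.591, -0.0, -0.0]
force: [0.3, 0.8, -7.3]
gripper_width: 0.0298
```

Run:
```python
from h import *
s=r.state(); print(s["position"],s["force"],s["moment"],s["tcp_rot"])
```

```text
[0.52739889 0.1444695  0.05616697] [ 0.32063375  0.76103994 -7.32692588] [-0.04983923  0.12523916 -0.00481868] [ 8.06917945e-01  5.90663431e-01 -3.28935413e-04 -1.84453350e-04]
```

The top face looks about 4% smaller in the held views than before the grasp. So the blank slipped about 5 mm in the grip at lift-off, and it is resting flat on the plate. Now I set it down and release.

>>> carry_out(plan=[[[0.02,0,0,0.002,0],[0.02,0,0,0.004,0],[0.02,0,0,0.004,0],[0.04,0,0,0.004,0],[0.06,0,0,0.004,0],[0.093,0,0,0.004,0],[0.093,0,0,0.004,0],[0.093,0,0,0.004,0],[0.093,0,0,-0.04,0],[0.093,0,0,-0.09,0],[0.093,0,0,-0.13,0],[0.093,0,0,-0.13,0]]])

```text
time: 9.75
position: [0.5304, 0.145, 0.1913]
tcp_rot: [0.807, 0.591, 0.004, 0.002]
force: [0.2, 0.1, 0.1]
gripper_width: 0.0931
```

Run:
```python
from h import *
J=[.5102+.0019,.0944-.0006,-.3072]
s=r.state(); print(s["position"],s["force"],s["q"])
d=r.read_camera("wrist"); a=d["img"][:,:,::-1].copy()
for n,p in dict(post=(0,139,76),f1=(-22,20,34),f2=(22,20,34),s1=(-22,99,34),s2=(22,99,34),b1=(-15,31,87),b2=(15,31,87),b3=(15,77,87),b4=(-15,77,87)).items():
    q=proj(d,jw(J,p)); print(n,q.round(1)); cv2.circle(a,tuple(int(v) for v in q.round()),1,(0,0,255),-1)
cv2.imwrite("pics/w7.png",cv2.resize(a[20:320,190:450],(520,600),interpolation=2))
```

```text
[0.53036004 0.14502746 0.19130208] [0.19719793 0.08952001 0.13048559] [1.73651210e-01 1.11309135e-03 1.67319652e+00 2.88461184e-05
 1.45944662e+00 4.80575941e-01]
post [309.8  89.1]
f1 [288.4 214.5]
f2 [331.9 214.5]
s1 [286.9 135.4]
s2 [333.2 135.4]
b1 [292.3 221.7]
b2 [327.6 221.6]
b3 [328.3 168.2]
b4 [291.5 168.3]
```

View pics/w7.png

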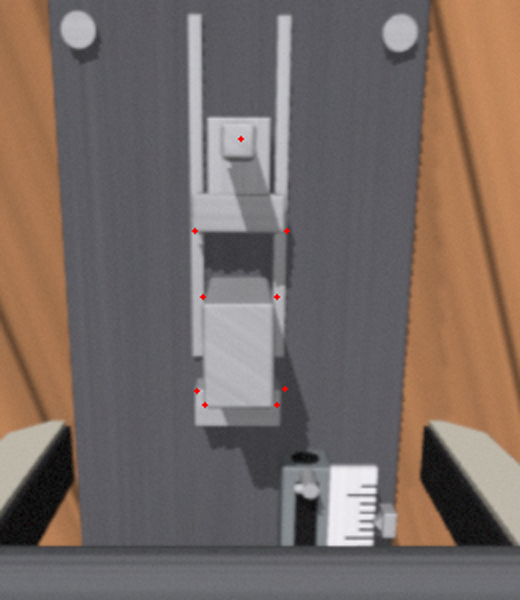

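The blank stands square in the vise, well centred, with its top at (203–273, 303–407) in the crop. Next is pushing the slide jaw with the closed fingers behind the post.

Run:
```python
from h import *
J=[.5121,.0938,-.3072]
for y,z in [(168,.19),(168,.042)]: print(move(jw(J,(0,y,0))[:2],J[2],z))
d=r.read_camera("wrist"); 
# clip from this view, crop px (382,521)->
p=(382/2+190,521/2+20); w=onz(d,p,.042); e=w[:2]-np.array(J[:2]); c,s=np.cos(J[2]),np.sin(J[2]); print("clip jig",c*e[0]+s*e[1],-s*e[0]+c*e[1])
d=r.read_camera("top"); print("cup",[(x["score"],onz(d,x["point"],.05)) for x in r.regions_of("cup","top")][:2])
```

```text
(array([ 0.1143, -0.0007, -0.0012]), np.float64(0.0002), array([0.174, 0.003, 1.676, 0.   , 1.458, 0.481]))
(array([ 0.114 , -0.0012,  0.1468]), np.float64(0.0002), array([0.174, 0.003, 1.676, 0.   , 1.458, 0.481]))
clip jig 0.07146700940092043 -0.049226857887942024
cup [(0.75, array([0.59255061, 0.47862058, 0.05      ]))]
```

>>> carry_out(plan=[[[0.0,0.05,-0.001,0,0],[0.0,0.1,-0.001,0,0],[0.0,0.114,-0.001,0,0],[0.0,0.114,-0.001,0,0],[0.0,0.114,-0.001,0.03,0],[0.0,0.114,-0.001,0.07,0],[0.0,0.114,-0.001,0.11,0],[0.0,0.114,-0.001,0.14,0],[0.0,0.114,-0.001,0.147,0],[0.0,0.114,-0.001,0.147,0]]])

```text
time: 11.2
position: [0.5612, 0.2526, 0.0399]
tcp_rot: [0.807, 0.59, -0.0, 0.0]
force: [1.1, 0.1, 0.2]
gripper_width: 0.0014
```

>>> carry_out(plan=[[[0.0,-0.005,0,0,0],[0.0,-0.01,0,0,0],[0.0,-0.014,0,0,0],[0.0,-0.019,0,0,0],[0.0,-0.024,0,0,0],[0.0,-0.028,0,0,0],[0.0,-0.032,0,0,0],[0.0,-0.036,0,0,0],[0.0,-0.038,0,0,0],[0.0,-0.038,0,0,0]]])

```text
time: 12.45
position: [0.5498, 0.2175, 0.0396]
tcp_rot: [0.807, 0.591, 0.0, -0.0]
force: [1.9, 4.7, 0.8]
gripper_width: 0.0008
```

```bash
cat >> h.py <<'E'
J=[.5121,.0938,-.3072]
def toj(w):
    c,s=np.cos(J[2]),np.sin(J[2]); e=np.asarray(w)[:2]-np.array(J[:2]); return np.round(1000*np.array([c*e[0]+s*e[1],-s*e[0]+c*e[1]]),1)
def fj(f): 
    c,s=np.cos(J[2]),np.sin(J[2]); return np.round([c*f[0]+s*f[1],-s*f[0]+c*f[1],f[2]],2)
E
python3 - <<'E'
from h import *
s=r.state(); print(toj(s["position"]),s["position"],fj(s["force"]))
E
```

```text
[ -1.5 129.3] [0.54979686 0.21751126 0.03962432] [0.39 5.01 0.81]
```

>>> carry_out(plan=[[[0.0,-0.003,0,0,0],[0.0,-0.006,0,0,0],[0.0,-0.007,0,0,0],[0.0,-0.007,0,0,0]]])

```text
time: 12.95
position: [0.5477, 0.2112, 0.0396]
tcp_rot: [0.807, 0.591, 0.001, -0.0]
force: [2.9, 5.9, 0.2]
gripper_width: 0.0007
```

Run:
```python
from h import *
s=r.state(); print(toj(s["position"]),s["position"],fj(s["force"]))
d=r.read_camera("wrist"); cv2.imwrite("pics/w8.png",d["img"][:,:,::-1])
```

```text
[ -1.5 122.7] [0.54772046 0.2112015  0.03962067] [1.03 6.51 0.18]
```

View pics/w8.png

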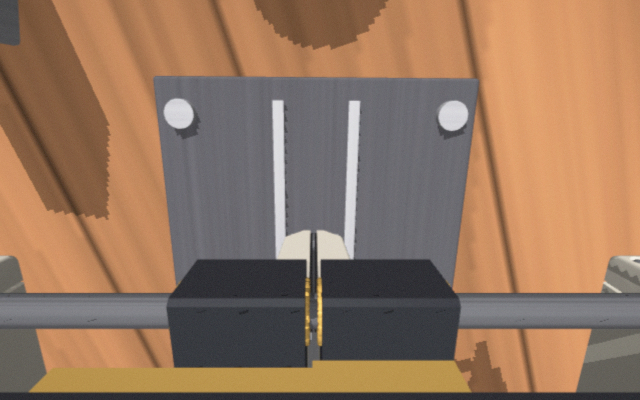

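The fingers hide the jaw, so I go by force from here.

>>> carry_out(plan=[[[0.0,-0.001,0,0,0],[0.0,-0.002,0,0,0],[0.0,-0.003,0,0,0],[0.0,-0.003,0,0,0]]])

```text
time: 13.5
position: [0.5478, 0.2111, 0.0398]
tcp_rot: [0.807, 0.591, 0.003, -0.001]
force: [8.0, 18.6, -7.4]
gripper_width: 0.0004
```

>>> carry_out(plan=[[[0.0,-0.001,0,0,0],[0.0,-0.002,0,0,0],[0.0,-0.002,0,0,0]]])

```text
time: 13.88
position: [0.5478, 0.2111, 0.0398]
tcp_rot: [0.807, 0.591, 0.004, -0.002]
force: [12.8, 28.3, -12.7]
gripper_width: 0.0007
```

>>> carry_out(plan=[[[0.0,-0.001,0,0,0],[0.0,-0.002,0,0,0],[0.0,-0.002,0,0,0]]])

```text
time: 14.25
position: [0.5478, 0.211, 0.0399]
tcp_rot: [0.806, 0.591, 0.006, -0.003]
force: [16.5, 37.3, -17.4]
gripper_width: 0.0004
```

Run:
```python
from h import *
s=r.state(); print(toj(s["position"]),s["position"],fj(s["force"]))
```

```text
[ -1.4 122.5] [0.54777266 0.21103778 0.03992401] [  4.47  40.57 -17.41]
```

A hard stop: the jaw is closed on the blank. I back off, rise, then turn to the handle and look.

>>> carry_out(plan=[[[0.0,0.004,0,0,0],[0.0,0.008,0,0,0],[0.0,0.015,0,0,0],[0.0,0.025,0,-0.01,0],[0.0,0.025,0,-0.06,0],[0.0,0.025,0,-0.11,0],[0.0,0.0,0,-0.15,0],[0.0,-0.05,0,-0.15,0],[0.093,-0.1,0,-0.15,0],[0.093,-0.13,0,-0.15,0],[0.093,-0.13,0,-0.15,0]]])

```text
time: 15.62
position: [0.5061, 0.0784, 0.1905]
tcp_rot: [0.808, 0.59, 0.0, 0.0]
force: [0.1, -0.0, 0.3]
gripper_width: 0.0258
```

Run:
```python
from h import *
s=r.state(); print(toj(s["position"]),s["position"],fj(s["force"]))
d=r.read_camera("wrist"); a=d["img"][:,:,::-1].copy()
for n,p in dict(post=(0,106,76),f1=(-22,20,34),f2=(22,20,34),s1=(-22,66,34),s2=(22,66,34),b1=(-15,20,87),b2=(15,20,87),b3=(15,66,87),b4=(-15,66,87),h1=(21,-135,100),h2=(51,-135,100),cl=(72,-49,42)).items():
    q=proj(d,jw(J,p)); print(n,q.round(1).tolist(),end=" "); cv2.circle(a,tuple(int(v) for v in q.round()),1,(0,0,255),-1)
cv2.imwrite("pics/w9.png",cv2.resize(a[20:310,180:470],(600,600),interpolation=2))
```

```text
[ -1.  -16.5] [0.50611701 0.07841121 0.1905309 ] [0.13 0.02 0.32]
post [314.1, 36.6] f1 [291.0, 143.6] f2 [337.1, 143.5] s1 [290.0, 93.1] s2 [338.0, 93.0] b1 [295.5, 151.0] b2 [333.0, 150.9] b3 [333.8, 90.8] b4 [294.6, 90.8] h1 [338.2, 328.0] h2 [372.1, 327.9] cl [387.3, 214.8]
```

View pics/w9.png

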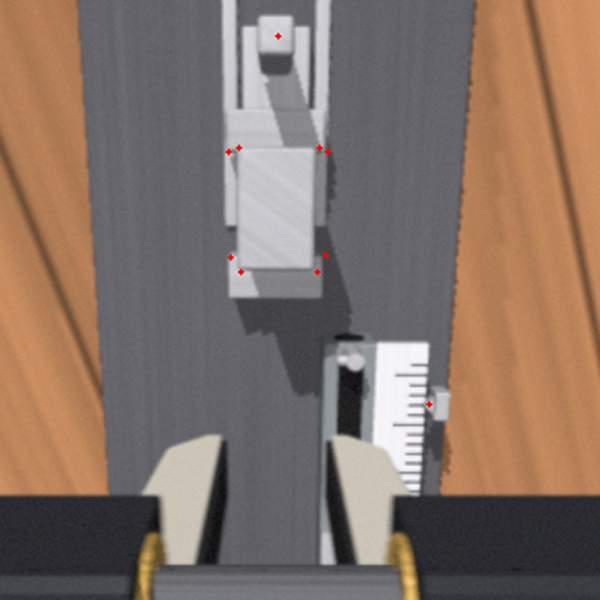

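The jaw is closed tightly on the square blank. The clip's centre at crop (437,404) coincides with the prediction for jig y = -49. Next is the handle.

>>> carry_out(plan=[[[0.093,-0.05,0.015,0,0],[0.093,-0.1,0.03,0,0],[0.093,-0.1335,0.0385,0,0],[0.093,-0.1335,0.0385,0,0],[0.093,-0.1335,0.0385,0.0,0],[0.093,-0.1335,0.0385,0.0,0]]])

```text
time: 16.42
position: [0.5029, -0.0575, 0.1897]
tcp_rot: [0.806, 0.591, 0.0, -0.0]
force: [0.8, -0.1, -0.1]
gripper_width: 0.0895
```

Run:
```python
from h import *
s=r.state(); print(toj(s["position"]),s["position"],s["gripper_width"])
d=r.read_camera("wrist"); a=d["img"][:,:,::-1].copy()
for n,p in dict(h1=(21,-135,100),h2=(51,-135,100),h3=(51,-165,100),cl=(72,-49,42),pt=(62,-120,42.5)).items():
    q=proj(d,jw(J,p)); print(n,q.round(1).tolist(),end=" ")
print()
for n in ["pointer","handle_grip","mark_clip","button_face"]:
    for x in r.regions_of(n,"wrist")[:2]:
        ys,xs=np.nonzero(x["mask"]); print(n,round(x["score"],2),np.round(x["point"],1),xs.min(),xs.max(),ys.min(),ys.max())
# dark columns of handle top edge
g=a.mean(2).astype(int); print(g[195:260:4,300:400:4])
cv2.imwrite("pics/w10.png",a)
```

```text
[  37. -147.] [ 0.50286116 -0.05751681  0.1896723 ] 0.08948780996944496
h1 [292.8, 184.7] h2 [331.2, 184.8] h3 [330.6, 221.1] cl [353.3, 74.5] pt [340.1, 155.0] 
pointer 0.78 [311.7 190.7] 290 335 36 221
handle_grip 0.92 [312.4 189. ] 290 336 36 222
button_face 0.62 [331.2 199.5] 328 334 186 205
[[ 30  29  28  30  28  31  26  95 175 218 216 219  65  78  93  84 133 131
  123 117 128 129 129 128 129]
 [ 32  31  31  30  31  28  26 102 159 233 234 235  62  87  92  89 134 128
  125 122 125 132 127 128 130]
 [ 26  32  31  27  25  29  34  98 176 174 235 236  64  92  94  86 135 129
  125 124 123 128 126 131 127]
 [ 27  28  27  25  28  30  22  53  67  71  86  87  61  74  92  82 136 130
  124 125 119 130 129 131 130]
 [ 26  28  31  29  26  27  31  60  62  62  65 100 102  93  94  97 134 133
  127 125 124 126 130 129 132]
 [ 18  29  25  23  25  26  31  56  63  60 114 124 122 173  90  78 136 136
  126 124 122 126 130 125 131]
 [ 30  27  30  32  31  27  28  61  61  63 120 135 122 178  91  90 132 135
  129 126 129 122 130 129 133]
 [ 93  62  58  64  63  61  62  63  62  63  76 178 178  94  93  82 12
[... 282 characters left out ...]
85  82  85  85  85  80  82  71 100 129
  137 130 127 126 125 130 127]
 [113  96 112  76  83  84  81  84  84  79  84  85 102  98 116 101  87 124
  135 133 126 126 120 130 121]
 [114 116 113 109  77  80  84  82  83  80  83  82  87 125 122 118  75 116
  131 134 125 126 127 127 116]
 [110 111 115 111  79  84  79  83  88  83  84  84  85 124 123 121  81 105
  128 137 129 128 128 125 100]
 [102 112 115 115 106  77  82  83  83  86  81  81  86 110 126 122  98  91
  123 136 131 127 127 125  95]
 [102 112 114 113 110  77  82  82  84  87  82  84  85 123 126 117 114  81
  119 133 131 129 128 125  84]
 [100 108 112 112 112  82  87  80  85  85  84  84  82 126 126 123 119  78
  111 130 131 130 125 127  78]]
```

>>> carry_out(plan=[[[0.093,0,-0.001,0.04,0],[0.093,0,-0.001,0.08,0],[0.093,0,-0.001,0.11,0],[0.093,0,-0.001,0.13,0],[0.093,0,-0.001,0.135,0],[0.093,0,-0.001,0.135,0],[0.093,0,-0.001,0.135,0]]])

```text
time: 17.55
position: [0.5026, -0.0588, 0.0559]
tcp_rot: [0.807, 0.591, 0.001, 0.001]
force: [-0.6, -0.9, -0.7]
gripper_width: 0.0931
```

Run:
```python
from h import *
s=r.state(); print(toj(s["position"]),s["position"],fj(s["force"]))
```

```text
[  37.1 -148.3] [ 0.50259428 -0.05876004  0.0559194 ] [-0.34 -1.01 -0.68]
```

>>> carry_out(plan=[[[0.02,0,0,0,0],[0.02,0,0,0,0],[0.02,0,0,0,0],[0.02,0,0,0,0],[0.02,0,0,0,0],[0.02,0,0,0,0],[0.02,0,0,0,0],[0.02,0,0,0,0]]], force=40)

```text
time: 18.55
position: [0.499, -0.0577, 0.0545]
tcp_rot: [0.807, 0.591, -0.002, -0.002]
force: [-15.9, 5.0, 14.8]
gripper_width: 0.0295
```

Run:
```python
from h import *
s=r.state(); print(toj(s["position"]),s["position"],fj(s["force"]),s["gripper_width"])
```

```text
[  33.4 -148.4] [ 0.49902255 -0.05774817  0.05447808] [-1.668e+01 -1.000e-02  1.478e+01] 0.029484164071235747
```

>>> carry_out(plan=[[[0.02,0,-0.0035,0,0],[0.02,0.004,-0.0035,0,0],[0.02,0.01,-0.0035,0,0],[0.02,0.018,-0.0035,0,0],[0.02,0.026,-0.0035,0,0],[0.02,0.034,-0.0035,0,0],[0.02,0.042,-0.0035,0,0],[0.02,0.05,-0.0035,0,0],[0.02,0.058,-0.0035,0,0],[0.02,0.066,-0.0035,0,0],[0.02,0.07,-0.0035,0,0],[0.02,0.07,-0.0035,0,0]]])

```text
time: 20.05
position: [0.5204, 0.008, 0.0545]
tcp_rot: [0.807, 0.59, 0.0, 0.001]
force: [7.6, -7.7, -5.6]
gripper_width: 0.03
```

Run:
```python
from h import *
s=r.state(); print(toj(s["position"]),s["position"],fj(s["force"]),s["gripper_width"])
d=r.read_camera("wrist"); a=d["img"][:,:,::-1].copy()
y=toj(s["position"])[1]
for n,p in dict(cl=(70,-49,42),pt=(60,y-1.6+30,42.5),h=(18.4,y+13.5,100),h2=(48.4,y+13.5,100)).items(): print(n,proj(d,jw(J,p)).round(1).tolist(),end=" ")
for n in ["pointer","handle_grip","mark_clip"]:
    for x in r.regions_of(n,"wrist")[:3]:
        ys,xs=np.nonzero(x["mask"]); print(n,round(x["score"],2),np.round(x["point"],1),xs.min(),xs.max(),ys.min(),ys.max())
cv2.imwrite("pics/w11.png",cv2.resize(a[150:300,240:420],(800,667),interpolation=2)[:600])
```

```text
[ 33.9 -79.2] [0.52041438 0.00803558 0.05451905] [ 9.6  -5.04 -5.65] 0.029994028705111284
cl [379.4, 184.7] pt [361.1, 188.1] h [273.7, 260.6] h2 [350.4, 260.6] pointer 0.76 [315.3 230.8] 276 362 0 293
handle_grip 0.87 [314.4 228. ] 277 360 0 293
mark_clip 0.67 [389.9 183.3] 378 401 171 200
```

View pics/w11.png

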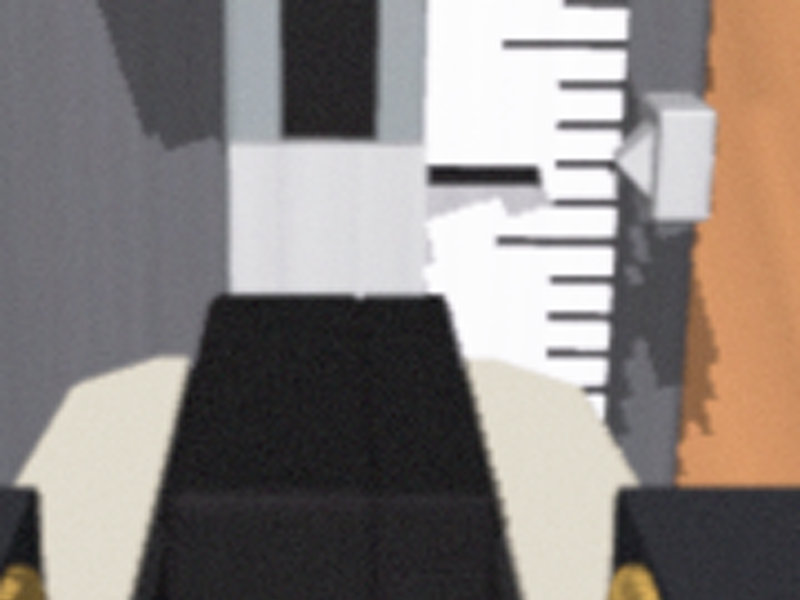

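The pointer is at row 175 and the clip's V point at row 160. Ticks are 39 px per 5 mm, so about 2 mm more is needed.

>>> carry_out(plan=[[[0.02,0.001,0.001,0,0],[0.02,0.002,0.0015,0,0],[0.02,0.002,0.0015,0,0],[0.02,0.002,0.0015,0,0],[0.02,0.002,0.0015,0,0]]])

```text
time: 20.88
position: [0.521, 0.0098, 0.0545]
tcp_rot: [0.807, 0.59, -0.001, 0.0]
force: [-2.6, -3.2, 1.3]
gripper_width: 0.0302
```

Run:
```python
from h import *
s=r.state(); print(toj(s["position"]),fj(s["force"]),s["gripper_width"],s["time"])
d=r.read_camera("wrist"); g=d["img"].mean(2)
sub=g[170:210,340:358].mean(1); print("pointer row profile",dict(zip(range(178,200),sub[8:30].astype(int).tolist())))
for x in r.regions_of("mark_clip","wrist")[:1]:
    ys,xs=np.nonzero(x["mask"]); print(np.round(x["point"],1),ys.min(),ys.max(),"V rows",ys[xs<=xs.min()+2].mean(),xs.min())
# clip brightness left part: V columns
print(g[176:196,376:384].astype(int).tolist())
```

```text
[ 33.9 -77.4] [-1.51 -3.86  1.25] 0.03021377277274074 20.875
pointer row profile {178: 252, 179: 252, 180: 252, 181: 252, 182: 252, 183: 252, 184: 252, 185: 251, 186: 244, 187: 124, 188: 43, 189: 37, 190: 49, 191: 112, 192: 192, 193: 200, 194: 201, 195: 207, 196: 220, 197: 231, 198: 242, 199: 250}
[314.2 229. ] 0 292 V rows 273.1847826086956 277
[[252, 251, 251, 235, 130, 77, 78, 93], [252, 251, 250, 232, 115, 82, 76, 93], [251, 251, 251, 231, 112, 77, 79, 88], [247, 249, 247, 225, 105, 75, 78, 86], [186, 209, 210, 177, 97, 72, 76, 92], [82, 93, 93, 87, 76, 76, 85, 113], [166, 165, 152, 119, 83, 86, 108, 144], [250, 249, 242, 195, 103, 108, 141, 161], [252, 251, 246, 205, 129, 142, 162, 168], [252, 251, 244, 210, 162, 165, 171, 187], [251, 248, 234, 193, 171, 170, 192, 212], [249, 228, 185, 173, 174, 193, 212, 220], [239, 206, 175, 183, 199, 216, 220, 222], [162, 153, 159, 190, 217, 221, 222, 222], [85, 74, 102, 162, 209, 223, 221, 221], [158, 124, 108, 120, 173, 211, 222, 221], [240, 198, 161, 106, 121, 171, 212, 219], [246, 217, 172, 102, 84, 119, 173, 213], [251, 241, 174, 91, 79, 86, 131, 191], [251, 241, 173, 90, 72, 76, 94, 139]]
```

Pointer at row 189.0 and V tip at row ~188.8 (8 px = 5 mm), so they line up. Handing in.

Run:
```python
from h import *
s=r.state(); print(np.abs(s["qd"]).max(),s["gripper_width"],toj(s["position"]))
print(r.job_done())
```

```text
0.0009219592100225721 0.029709496982365836 [ 33.9 -77.4]
the job is handed in; nothing more can be done
None
```

I turned the blank a quarter turn and stood it back upright in the vise, centred. I pushed the slide jaw up by its post until it stopped hard, at about 40 N. Then I pinched the handle with the lock button in, drew the arm out about 71 mm, and handed in at about 21 s while still holding it.

**Last checks**
- **Pointer:** it is within about 0.3 mm of the clip's V in the wrist image.
- **Button and arm:** the fingers read 29.7 mm open, so the button is flush. The arm was still.
- **Blank and jaw:** the wrist view after pushing the jaw showed the blank square and the jaw tight against it. I did not image the vise again after pulling the arm.

**Disagreements**
- **Jig position:** the first top-camera estimate differed from the wrist camera by about 5 mm along the jig. I used the wrist values, and later views agreed with them to 1–2 mm, except the handle, which showed about 2.5 mm off across the jig.
- **Blank slip:** the blank slipped about 5 mm in the grip when lifted. It touched the plate early with about 31 N, which I relieved before releasing it.
- **Clip check:** in the final check the detector reported the handle instead of the clip, so I read the clip's position from pixel values.

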